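# Slide a laminate test coupon under the holding jig's spring clip

### The arm

A 6-joint arm with a two-finger parallel gripper is mounted at the origin on the work surface. World frame = base frame: x ahead of the robot, y to its left, z up, the work surface at z = 0. Lengths are in mm, angles in rad, forces in N, time in s.
With the tool pointing down it reaches from about 350 to 875 mm from the base axis. Payload 4.2 kg.
Tool frame: the origin (TCP) lies between the finger pads; the fingertips stand 19 mm ahead of it and the grasp point (between the pads) is the TCP; y points along the fingers, z is the direction in which the jaws open and shut, and the axes are right-handed (so a half turn about y gives the same grasp; the last joint's range is limited). The gripper opens to 85 mm and grips with 20 to 120 N. Pads are 22 mm wide; open, the fingers measure 114 mm over their backs; the gripper's body (76 mm by 85 mm) begins 54 mm behind the grasp point. The pads swing forward as they close: fully open they stand 13 mm farther back than shut.
Start: joints at [1.479, 0.385, 0.008, 0, -1.194, -0.259], TCP at [214.748, 586.926, 250.312] pointing down, gripper open.
Joint ranges: [-3.14, 3.14], [-1.21, 2.06], [-1.07, 1.41], [-3.16, 2.05], [-2.99, -0.16], [-3.1, 3.1]. Speed limits (rad/s): [2.79, 2.79, 3.14, 3.14, 3.14, 3.14].

### API

Orientations are given as a unit quaternion [x, y, z, w].
In Python, from bench import arm gives the robot as it stands.
- The arm moves only by the shell command python3 -m inch 'ROWS'. ROWS is JSON, a list of rows, each a list of 7 numbers: the opening, from 0 (shut) to 1 (fully open), then the shift along the tool's x, y, z in cm, then the turn, a rotation vector about the tool's x, y, z in degrees. A call has 1 to 20 rows; each row is the pose to reach, as a shift and turn from the pose commanded when the call began, along the tool's axes at that moment; what a row does not reach only later rows make up. A row lasts 1/12 s, in which the tool goes at most 41.7 mm and 7.16 degrees, less where a joint would pass 70% of its speed; a pose out of reach is approached as far as the arm can. A call with a gripper value outside its range is refused whole. The fingers move at their own pace and stop on an object; the grip force is fixed at half the most. Time passes only in rows, so rows that repeat a pose let the fingers close. It gives the time, the measured TCP pose, the force and the opening at its end, in the units of the state.
- arm.read_state(): the state, without advancing time (a new reading comes with each control period).
- arm.get_image(name): name is "scene" or "top"; returns the picture (384x512x3 uint8, red, green, blue); there is no depth.
- arm.camera_params(name): a dict with "fx", "fy", "cx", "cy" (pixels), "rvec" (rotation vector, rad) and "tvec" (3), from world to camera coordinates, as OpenCV has them. Camera axes: x right, y down, z forward; pixel columns grow to the right and rows downward; lengths in mm; the calibration is good to about 2 mm. A picture is of the moment at which its call begins. camera_params takes no time and is no camera call.
- arm.job_done(): hands the job in, once; it reports no verdict.
Trained networks look in the newest picture that a camera, given by its name, has taken for a name from the list of things; names that differ only in an ending like _2 or _b are one class to them, and where a whole thing is asked for, a point or a joint stands for the part that bears it (a point fixed in the world has none). Each returns a list of dicts, best first, with "conf" (0 to 1); they miss things now and then, are a little off and sometimes report something else, mostly with a low value. They report only what shows in the picture. A call takes as long as a camera call. They do not tell look-alikes from the thing itself.
- arm.masks_of(label, camera): "mask" (384x512 bool, what is visible of it) and "extent" ([left, top, width, height] in pixels, round what is visible of it).
The state is a dict: "clock": time; "joints": joint angles; "joint_vel": joint speeds; "joint_efforts": joint torques, N m; "position": TCP position; "ee_rot": TCP orientation; "contact_force": force on the tool from outside, world axes, zero at the start; "wrist_torque": the same for the moment, N m; "gripper_width": finger opening in mm.
Only numpy, scipy, OpenCV 4.12 (cv2) and the standard library are available. Lean on these libraries where they do the work, as an engineer would, in place of code of your own. Each camera call takes 0.05 s, during which the arm holds its last target.

### The job

Load the white-faced test coupon that lies in the channel of the plywood holding jig, ready for a trial cut: hold the long thumb plate of the steel spring clip down with one fingertip so that its jaw lifts, and with the other fingertip push the coupon along the channel beneath the jaw until it is fully home against the end stop, keeping the clip held down until it is there. Then let the clip close on the coupon and move clear. Only press and push: do not lift the coupon, and leave everything else on the bench where it is.

Things in the scene. Friction and masses are not known exactly. Their poses are not given: they have to be found in the camera images.
- jig: plywood holding jig fixed to the table: base 200 mm (its x) by 150 mm (its y, from -55 to +95), 18 mm thick. Origin: at table height under the channel's middle line; +x runs along the channel to the end stop, +y (left, seen along +x) to the clip, z up.
- bed (a point): jig's origin raised to the top of the channel's dark bed (24 mm above the table). The bed is 70 mm wide, x from -98 to +92 mm. Along it two wooden rails, top 34 mm above the table, inner faces at jig y = -26.3 and +26.3 mm, x from -75 to +92 mm. The near (-x) end of the channel is open.
- stop (a point): middle of the end stop's face (jig x = 75, y = 0, 32 mm above the table), where the coupon's far edge ends up. The stop is a wooden bar across the channel, 16 mm thick, its top 38 mm above the table.
- coupon: the coupon to load: 16 mm chipboard, white laminate face up, 60 mm long (its x, along the channel) by 50 mm wide (its y), about 45 g. Origin: centre of its underside. It lies loose on the bed between the rails (1.3 mm play each side), top 40 mm above the table, far edge 5 to 20 mm short of the jaw; push its near edge. Fully home: jig x = 45 mm, y = 0.
- clip (a joint): angle of the spring clip (rad) about its hinge rod. 0: at rest, jaw down and in the coupon's way. Grows as the thumb plate goes down and the jaw rises: the jaw clears the coupon above 0.30, the plate is level at 0.40 (about 9 N at its middle), travel ends at 0.50 (about 11 N). About 0.21 with the jaw resting on the coupon. It springs back when let go.
- hinge (a point): middle of the clip's hinge rod, which runs along the jig's x at jig y = 41 mm, 36 mm above the table, between the thumb plate (+y side) and the jaw (-y side). Barrel 10 mm thick. Rod, barrel and jaw stay below 60 mm above the table.
- thumb_plate (a point): moving point on top of the clip's thumb plate, mid-length (jig x = 5 mm, y about 73 mm), 32 mm out from the rod. Sheet steel, x from -61 to +71 mm, 34 mm wide, rising outwards at 0.40 rad at rest (point 42 mm above the table). Level at 0.40 rad: whole top 29 mm above the table, 11 mm below the coupon's top. It can be pressed anywhere along its length, and a finger can slide on it.
- jaw_entry (a point): fixed point of the jig at the near end of the clip's jaw (jig x = 45, y = 17, 40 mm above the table). The jaw is a steel lip 24 mm long (jig x from 45 to 69), 4 mm thick, hanging over the left edge of the coupon's path; at rest its underside is 35 mm above the table.
- spares: a stack of three spare coupons, 60 x 50 x 48 mm, on the table at the right (-y) of the jig. Not part of the job. Origin: at its underside.
- pencil: flat carpenter's pencil, 165 x 13 x 8 mm, on the table at the left (+y) of the jig. Not part of the job. Origin: at its underside.
- wrench: steel spanner, 140 mm long, lying on the table beyond the far end of the jig. Not part of the job. Origin: at its underside.
- roller: laminate roller: 38 mm rubber roll with a wooden handle, about 200 mm long, lying on the table. Not part of the job. Origin: at its underside.
- router: small upright hand router, grey and aluminium, 90 x 90 mm base, 187 mm high, standing on the table. Not part of the job. Origin: at its underside.
- square: try square lying flat, 120 mm wooden stock and 170 mm steel blade. Not part of the job. Origin: at its underside.
- glue: yellow glue bottle, 60 mm across, 170 mm high. Not part of the job. Origin: at its underside.
- tape: grey tape measure, 68 x 42 x 66 mm. Not part of the job. Origin: at its underside.
There are look-alikes about, which are no part of the job. Of the things like the coupon, leave any that is turquoise; of the rest the larger one is meant.

How it is judged (in metres and radians):
On the way, in this order (a step that is already met when the one before it is completed fails the run):
1. the clip is held open by the fingers with the coupon still short of the jaw (value of joint clip above 0.265 rad and x of coupon in the frame of jig below 0.018 m and contact force between the fingers and jig above 1 N), for 0.1 s.
2. the coupon is home against the stop while the fingers still hold the clip open (value of joint clip above 0.255 rad and x of coupon in the frame of jig above 0.042 m and contact force between the fingers and jig above 1 N), for 0.1 s.
At the end, for the whole second after the job is handed in: The coupon lies flat in the channel with its far edge within 3 mm of the end stop, at rest, the clip's jaw closed down on it (clip angle 0.15 to 0.255 rad, pressing), and no other thing on the bench has moved more than 20 mm (x of coupon in the frame of jig between 0.042 and 0.048 m and y of coupon in the frame of jig between -0.005 and 0.005 m and angle between the x axis of coupon and the x axis of jig, either way round below 0.08 rad and angle between coupon's own z axis and vertical below 0.05 rad and height (world z) of coupon below 0.027 m and linear speed of coupon below 0.01 m/s and value of joint clip between 0.15 and 0.255 rad and contact force between coupon and jig above 2 N and distance of each of spares, pencil, wrench, roller, router, square, glue, tape from where it was at the start of the episode below 0.02 m); the robot touches nothing.
It fails at once if the coupon is lifted or carried (more than 8 mm off the bed) or tipped (height (world z) of coupon above 0.032 m or angle between coupon's own z axis and vertical above 0.25 rad).
It fails at once if the clip is let down while the coupon is only part of the way under the jaw (x of coupon in the frame of jig between 0.021 and 0.038 m and value of joint clip below 0.245 rad).
It fails at once if another thing on the bench is moved more than 20 mm (distance of any of spares, pencil, wrench, roller, router, square, glue, tape from where it was at the start of the episode above 0.02 m).
It also fails if it takes over 37 s, if anything falls off the work surface, if the arm or the gripper's body presses on something with over 40 N, if the wrist force passes 120 N, or if a joint passes its speed limit or range.

## Working session

There is one attempt and no reset: what is moved stays moved. The work goes in short steps, Python scripts to look and compute and a shell command to move; the robot and the scene stay as the last step left them, time stands still between calls to the robot, and variables do not carry over. Pictures are saved under pics/ and viewed, and the job is handed in when it is done.

```bash
ls; mkdir -p pics
python3 - <<'E'
from bench import arm
import cv2
for n in("scene","top"):
    im=arm.get_image(n); cv2.imwrite(f"pics/{n}0.png",im[:,:,::-1]); print(n,arm.camera_params(n))
print(arm.read_state())
E
```

```text
pics
scene {'fx': 359.2645047257863, 'fy': 359.2645047257863, 'cx': 255.96822533839574, 'cy': 190.64022552562398, 'rvec': array([ 0.71599652,  2.46221028, -1.30879267]), 'tvec': array([ 453.56347328, -126.37363612, 1556.86627178])}
top {'fx': 389.70858961962097, 'fy': 389.70858961962097, 'cx': 254.94970078742267, 'cy': 194.61752325133241, 'rvec': array([ 2.22005626, -2.17266316,  0.05882431]), 'tvec': array([ -16.03513182,  544.99800125, 1197.92774759])}
{'clock': 0.1, 'joints': array([ 1.47858097e+00,  3.85477298e-01,  6.74734862e-03, -4.19333625e-04,
       -1.19397514e+00, -2.58610125e-01]), 'joint_vel': array([ 0.00086161, -0.00161212,  0.00482581,  0.0012441 , -0.00185605,
       -0.00132592]), 'joint_efforts': array([-2.83921690e-04, -3.93318057e+01,  1.88930959e+01,  4.19802099e+00,
       -2.57271844e-03,  2.69767717e-06]), 'position': array([214.60948028, 586.48523302, 249.3287473 ]), 'ee_rot': array([-0.12337297, -0.6955621 ,  0.69693003,  0.12353546]), 'contact_force': array([-0.64420786,  0.09061193, -0.90146761]), 'wrist_torque': array([-0.02360917, -0.01556647, -0.00122858]), 'gripper_width': 85.64966352765585}
```

View pics/scene0.png

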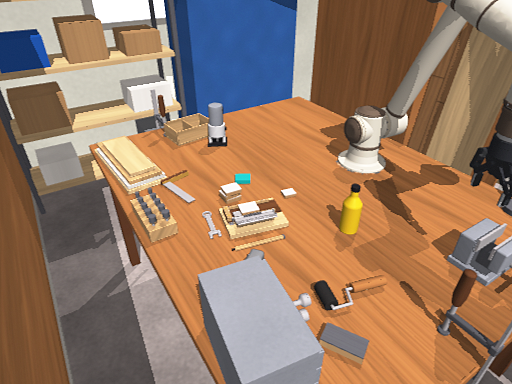

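View pics/top0.png

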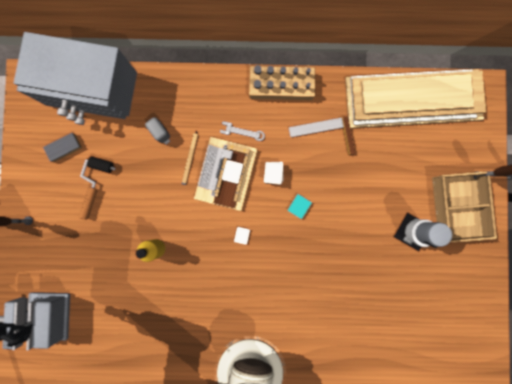

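Candidates for the coupon in the top view: the white one in the jig channel (232,171), the white spares stack (274,173), a small white piece on the table (242,236), and a turquoise piece (300,206). By the description it is (232,171). I'll check that in a close crop.

Run:
```python
import cv2
im=cv2.imread("pics/top0.png")[120:250,170:320]; cv2.imwrite("pics/crop0.png",cv2.resize(im,None,fx=5,fy=4.6,interpolation=cv2.INTER_CUBIC))
im=cv2.imread("pics/scene0.png")[165:260,190:310]; cv2.imwrite("pics/crops0.png",cv2.resize(im,None,fx=6,fy=6,interpolation=cv2.INTER_CUBIC))
```

```text
(no output)
```

View pics/crop0.png

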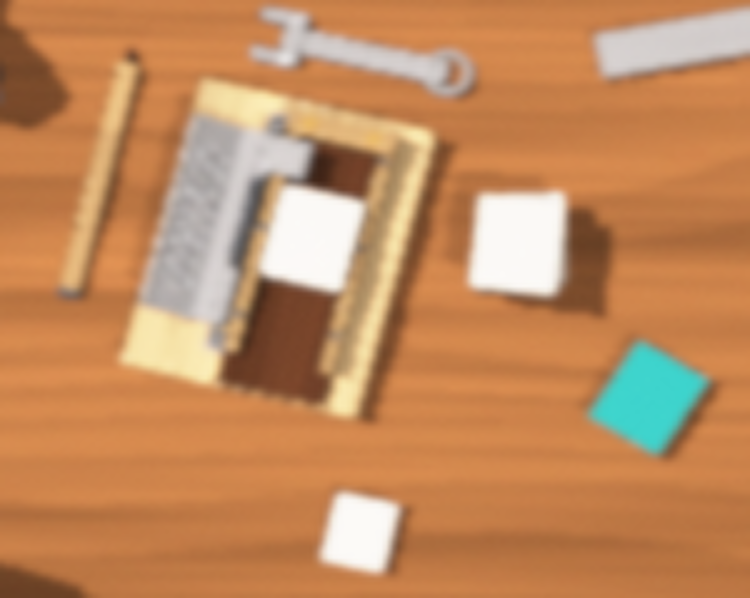

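View pics/crops0.png

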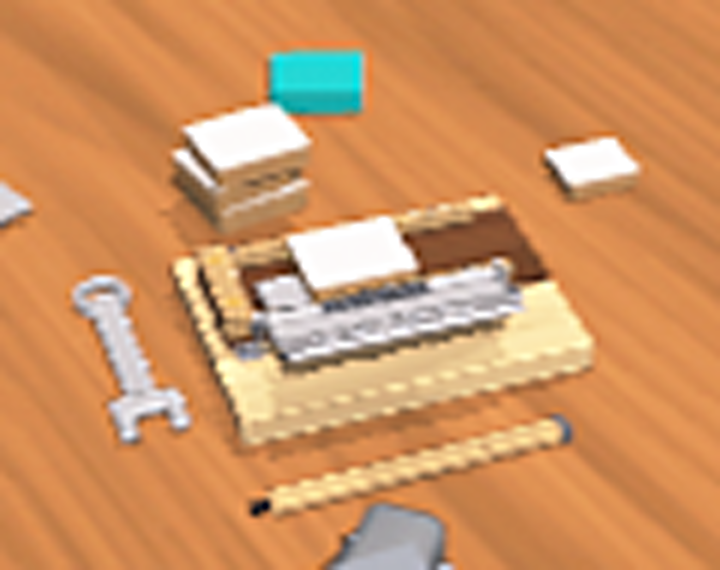

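The crop confirms it: the white coupon is in the channel, short of the jaw at crop (290,155). The stop is at the top (far from the robot) and the clip is on the left. Next I'll fit the jig pose from its base corners in both cameras.

```bash
cat > h.py <<'E'
import numpy as np,cv2
from bench import arm
from scipy.optimize import least_squares
from scipy.spatial.transform import Rotation as R
P={n:arm.camera_params(n) for n in("top","scene")}
def proj(n,p):
    c=P[n];K=np.array([[c['fx'],0,c['cx']],[0,c['fy'],c['cy']],[0,0,1.]])
    return cv2.projectPoints(np.asarray(p,float).reshape(-1,3),c['rvec'],c['tvec'],K,None)[0][:,0]
def back(n,uv,z):
    c=P[n];Rm=cv2.Rodrigues(c['rvec'])[0];o=-Rm.T@c['tvec']
    d=Rm.T@np.array([(uv[0]-c['cx'])/c['fx'],(uv[1]-c['cy'])/c['fy'],1]);return o+d*(z-o[2])/d[2]
def j2w(q,p):
    p=np.asarray(p,float).reshape(-1,3);c,s=np.cos(q[2]),np.sin(q[2])
    return np.c_[q[0]+c*p[:,0]-s*p[:,1],q[1]+s*p[:,0]+c*p[:,1],p[:,2]]
E
python3 - <<'E'
from h import *
C=np.array([[-100,95,18],[100,95,18],[100,-55,18],[-100,-55,18.]])
T=np.array([[121,362],[203,78],[437,130],[363,418.]])/[5,4.6]+[170,120]-.4
S=np.array([[590,352],[243,420],[178,262],[500,200.]])/6+[190,165]-.4
for t in T: print(back("top",t,18).round(1))
for t in S: print('s',back("scene",t,18).round(1))
def fit(use):
    f=lambda q:np.concatenate([(proj(n,j2w(q,C))-d).ravel() for n,d in use])
    r=least_squares(f,[545,50,-.2],x_scale=[100,100,1]);print(r.x.round(4),r.fun.round(2));return r.x
fit([("top",T)]);fit([("scene",S)]);q=fit([("top",T),("scene",S)])
# masks
for n in("top","scene"):
  for l in("jig","coupon","thumb_plate"):
    for m in arm.masks_of(l,n)[:4]:
        M=m["mask"];ys,xs=np.nonzero(M);rc=cv2.minAreaRect(np.c_[xs,ys].astype(np.float32))
        print(n,l,round(m["conf"],2),m["extent"],len(xs),xs.mean().round(1),ys.mean().round(1),rc)
        np.save(f"m_{n}_{l}_{int(xs.mean())}.npy",M)
E
```

```text
[529.5 184.8  18. ]
[723.5 139.3  18. ]
[691.1  -7.5  18. ]
[495.1  34.1  18. ]
s [532.3 187.7  18. ]
s [719.8 135.2  18. ]
s [684.4  -6.1  18. ]
s [491.7  42.6  18. ]
[ 6.054316e+02  6.816160e+01 -2.201000e-01] [ 0.67  0.31  0.1  -0.09 -0.06  0.04 -0.71 -0.26]
[ 6.016196e+02  7.012190e+01 -2.576000e-01] [ 0.73 -0.37 -0.56  0.53 -0.31 -0.36  0.16 -0.09]
[ 6.037797e+02  6.902610e+01 -2.327000e-01] [ 0.08  0.36  0.29  0.16 -0.01  0.87 -1.45  0.38  0.38 -0.92 -0.4   0.92
 -1.23  0.16 -1.1  -0.36]
top jig 0.69 [191.8, 136.6, 62.8, 74.4] 2701 223.9 173.4 ((224.46414184570312, 172.9903564453125), (49.24641036987305, 65.03050994873047), 15.068489074707031)
top coupon 0.87 [221.5, 162.0, 18.9, 20.4] 350 231.7 171.4 ((231.76470947265625, 171.44117736816406), (17.70509910583496, 20.372989654541016), 14.03624439239502)
top coupon 0.73 [199.3, 144.6, 31.6, 48.3] 833 212.1 166.4 ((214.18624877929688, 168.32949829101562), (24.730295181274414, 43.572425842285156), 15.52410888671875)
top coupon 0.71 [290.8, 191.7, 19.8, 24.0] 304 298.5 205.9 ((298.3382263183594, 205.8970489501953), (15.9528713226318
[... 519 characters left out ...]
79833984)
scene coupon 0.72 [234.1, 200.2, 23.0, 12.8] 192 247.2 207.4 ((247.0941162109375, 207.4235076904297), (10.629592895507812, 19.089881896972656), 77.47119140625)
scene coupon 0.59 [234.1, 171.6, 18.1, 12.2] 142 242.3 178.3 ((242.0, 178.5), (9.0, 14.0), 90.0)
scene coupon 0.44 [278.5, 190.7, 16.9, 7.4] 111 287.5 192.5 ((287.5, 192.5), (9.0, 13.0), 90.0)
scene thumb_plate 0.69 [233.0, 207.7, 43.0, 19.7] 400 251.4 216.4 ((253.58004760742188, 216.98129272460938), (13.218928337097168, 42.94540023803711), 88.15238952636719)
scene thumb_plate 0.18 [218.6, 199.1, 70.7, 33.8] 1651 252.7 218.8 ((252.82354736328125, 216.2941436767578), (33.95498275756836, 63.059261322021484), 75.96376037597656)
```

```bash
cat > wire.py <<'E'
from h import *
def box(x0,x1,y0,y1,z):return [[x0,y0,z],[x1,y0,z],[x1,y1,z],[x0,y1,z]]
def tz(y,z):return z
def draw(n,q,src,out,x0,y0,w,h,k):
    im=cv2.imread(src)[y0:y0+h,x0:x0+w];im=cv2.resize(im,None,fx=k,fy=k,interpolation=cv2.INTER_CUBIC)
    L=[(box(-100,100,-55,95,18),(0,0,255)),(box(75,91,-35,35,38),(255,0,0)),(box(-75,92,-26.3,26.3,34),(0,255,0)),
     ([[-61,56.0,36],[71,56,36],[71,41+47,49],[-61,41+47,49]],(255,0,255)),(box(-98,92,-35,35,24),(255,255,0))]
    for b,c in L:
        p=((proj(n,j2w(q,b))-[x0,y0]+.5)*k-.5)
        cv2.polylines(im,[np.round(p*16).astype(int)],True,c,1,cv2.LINE_AA,4)
    cv2.imwrite(out,im)
def both(q,t):
    draw("top",q,"pics/top0.png",f"pics/wt{t}.png",185,130,80,85,7)
    draw("scene",q,"pics/scene0.png",f"pics/ws{t}.png",210,188,90,60,8)
E
python3 - <<'E'
from wire import *
im=cv2.imread("pics/top0.png").astype(float)
M=np.zeros(im.shape[:2]);sub=im[150:195,215:250].min(2)
w=np.clip((sub-120)/120,0,1);
ys,xs=np.mgrid[150:195,215:250]
# keep largest blob
nl,lab=cv2.connectedComponents((w>.3).astype(np.uint8));k=np.bincount(lab[lab>0]).argmax();w=w*(cv2.dilate((lab==k).astype(np.uint8),np.ones((3,3)))>0)
u,v=(xs*w).sum()/w.sum(),(ys*w).sum()/w.sum();pts=np.argwhere(w>.5)[:,::-1]+[215,150]
print(u,v,w.sum(),back("top",(u,v),40),cv2.minAreaRect(pts.astype(np.float32)))
both([603.8,69,-.2327],"a")
E
```

```text
231.83443937338103 171.30336746021956 337.7916666666667 [613.58455098  67.83260778  40.        ] ((231.82310485839844, 171.31539916992188), (17.014923095703125, 19.821510314941406), 15.255120277404785)
```

View pics/wta.png

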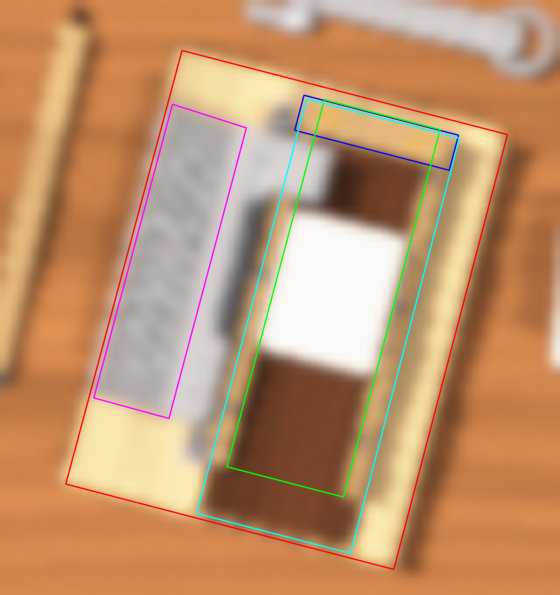

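View pics/wsa.png

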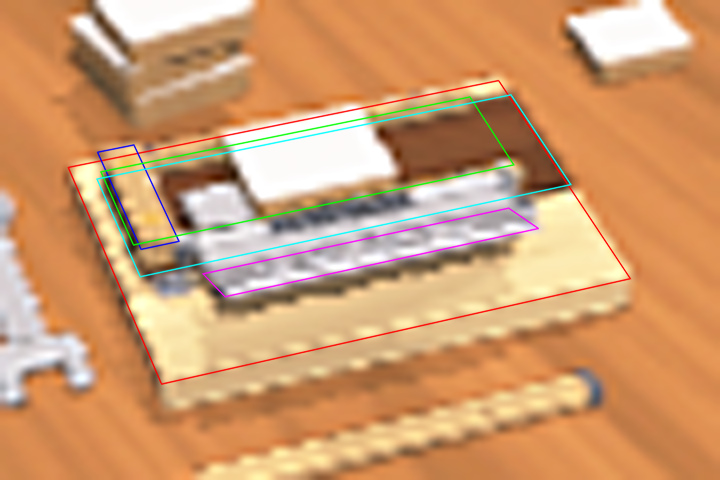

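The wireframe matches in both views to about 1 px (3 mm). The coupon comes out at about (9.8, 1.1) in the jig frame, which fits "5–20 mm short of the jaw" and the 1.3 mm play. Now I'll work out the tool moves.

```bash
cat > plan.py <<'E'
from h import *
q=[603.8,69,-.2327]
def T():
    s=arm.read_state();return s,R.from_quat(s["ee_rot"])
def w2j(p):
    d=np.array(p[:2])-q[:2];c,s=np.cos(q[2]),np.sin(q[2]);return np.round([c*d[0]+s*d[1],-s*d[0]+c*d[1],p[2]],1)
def go(jx,jy,z):
    s,r=T();t=j2w(q,[jx,jy,z])[0];a=r.as_matrix()
    yaw=q[2]; jyv=np.array([-np.sin(yaw),np.cos(yaw),0])
    best=[]
    for sg in(1,-1):
        zt=sg*jyv; yt=np.array([0,0,-1.]); xt=np.cross(yt,zt)
        rv=(r.inv()*R.from_matrix(np.c_[xt,yt,zt])).as_rotvec(degrees=True);best.append((sg,rv.round(2)))
    print("pos",s["position"].round(1),"jig",w2j(s["position"]),"shift cm",(a.T@(t-s["position"])/10).round(2),"turn",best)
    print("tool axes\n",a.round(3))
    print("F",s["contact_force"].round(2),"w",round(s["gripper_width"],1),"t",round(s["clock"],2),"j",s["joints"].round(2))
E
python3 - <<'E'
from plan import *
go(-39,36.5,150)
a,b=proj("top",j2w(q,[[-20,0,40],[40,0,40]]));print("jig dir deg",np.degrees(np.arctan2(b[0]-a[0],a[1]-b[1])))
g=arm.masks_of("glue","top");print([ (m["conf"],back("top",[m["extent"][0]+m["extent"][2]/2,m["extent"][1]+m["extent"][3]/2],85).round()) for m in g[:2]])
E
```

```text
pos [214.7 586.9 250.2] jig [-498.   414.2  250.2] shift cm [-50.03  10.03  32.09] turn [(1, array([ 0.0000e+00,  1.7323e+02, -2.0000e-02])), (-1, array([-0.02, -6.77, -0.  ]))]
tool axes
 [[-0.939 -0.    -0.344]
 [ 0.344 -0.    -0.939]
 [-0.    -1.     0.   ]]
F [ 0.42  0.08 -0.02] w 85.8 t 0.4 j [ 1.48  0.38  0.01 -0.   -1.19 -0.26]
jig dir deg 14.790763555257767
[(0.47, array([725.,  35.,  85.]))]
```

```bash
python3 -m inch '[[0.69,-12,0,8,0,-3,0],[0.69,-50,0,32.1,0,-6.8,0],[0.69,-50,0,32.1,0,-6.8,0],[0.69,-50,0,32.1,0,-6.8,0],[0.69,-50,0,32.1,0,-6.8,0],[0.69,-50,0,32.1,0,-6.8,0],[0.69,-50,0,32.1,0,-6.8,0],[0.69,-50,0,32.1,0,-6.8,0],[0.69,-50,0,32.1,0,-6.8,0],[0.69,-50,0,32.1,0,-6.8,0],[0.69,-50,0,32.1,0,-6.8,0],[0.69,-50,0,32.1,0,-6.8,0],[0.69,-50,0,32.1,0,-6.8,0],[0.69,-50,0,32.1,0,-6.8,0],[0.69,-50,0,32.1,0,-6.8,0],[0.69,-50,0,32.1,0,-6.8,0],[0.69,-50,0,32.1,0,-6.8,0],[0.69,-50,0,32.1,0,-6.8,0],[0.69,-50,0,32.1,0,-6.8,0]]'; python3 -c "
from plan import *
go(-39,36.5,100)
for n in('top','scene'):cv2.imwrite(f'pics/{n}1.png',arm.get_image(n)[:,:,::-1])
im=cv2.imread('pics/scene1.png')[120:260,190:340];cv2.imwrite('pics/s1c.png',cv2.resize(im,None,fx=4,fy=4,interpolation=cv2.INTER_CUBIC))"
```

```text
clock: 2.03
position: [573.3, 114.9, 250.6]
ee_rot: [0.081, 0.703, -0.702, -0.081]
contact_force: [-0.8, 0.9, -0.2]
gripper_width: 59.0
pos [573.3 114.9 250.6] jig [-40.3  37.6 250.6] shift cm [-0.12 15.06  0.11] turn [(1, array([-1.0000e-02, -1.7986e+02, -2.0000e-02])), (-1, array([ 0.02,  0.14, -0.  ]))]
tool axes
 [[-0.974  0.    -0.228]
 [ 0.228  0.    -0.974]
 [-0.    -1.    -0.   ]]
F [-0.83  0.87 -0.17] w 59.0 t 2.03 j [ 0.47  0.32 -0.09 -0.   -1.16  0.87]
```

```bash
python3 -m inch '[[0.69,-0.1,4,0.1,0,0,0],[0.69,-0.1,8,0.1,0,0,0],[0.69,-0.1,12,0.1,0,0,0],[0.69,-0.1,15.5,0.1,0,0,0],[0.69,-0.1,17,0.1,0,0,0],[0.69,-0.1,17,0.1,0,0,0],[0.69,-0.1,17,0.1,0,0,0]]'; python3 -c "
from plan import *
go(-39,36.5,60)
for n in('top','scene'):cv2.imwrite(f'pics/{n}2.png',arm.get_image(n)[:,:,::-1])
im=cv2.imread('pics/scene2.png')[150:250,195:315];cv2.imwrite('pics/s2c.png',cv2.resize(im,None,fx=6,fy=6,interpolation=cv2.INTER_CUBIC))"
```

```text
clock: 2.72
position: [574.6, 113.1, 80.2]
ee_rot: [-0.081, -0.702, 0.703, 0.081]
contact_force: [0.0, 0.2, 0.6]
gripper_width: 59.2
pos [574.6 113.1  80.2] jig [-38.6  36.2  80.2] shift cm [ 0.04  2.02 -0.03] turn [(1, array([ 5.0000e-02, -1.7987e+02,  9.0000e-02])), (-1, array([-0.06,  0.13,  0.03]))]
tool axes
 [[-0.974 -0.001 -0.228]
 [ 0.228 -0.001 -0.974]
 [ 0.001 -1.     0.001]]
F [0.03 0.25 0.65] w 59.2 t 2.72 j [ 0.47  0.49 -0.3   0.   -0.78  0.87]
```

View pics/s2c.png

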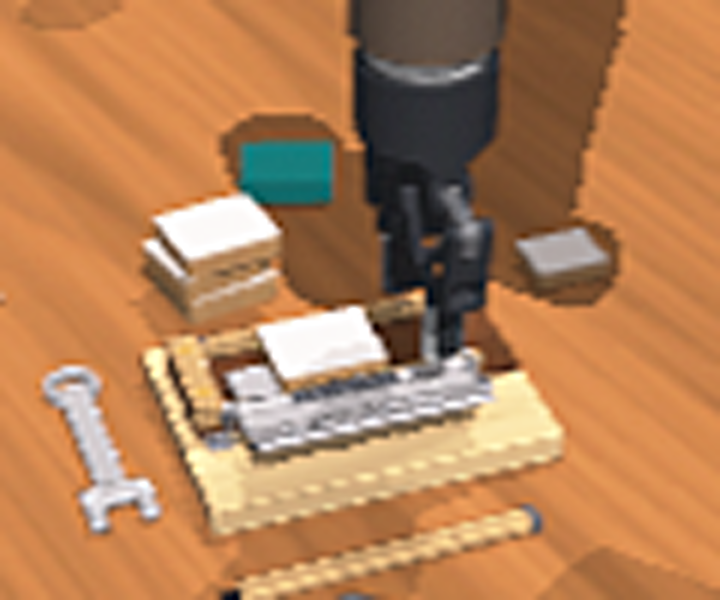

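The near finger's tip shows at crop (447,358), above the thumb plate's near (-x) end. The other finger is behind the coupon, over the channel. Now I'll descend gently.

```bash
python3 -c "
from plan import *
for z in(58,62,66,70):print(z,(proj('scene',j2w(q,[[-39,73,z],[-39,80,z],[-28,80,z]]))-[195,150]).round(1).tolist())"
python3 -m inch '[[0.69,0,0.5,0,0,0,0],[0.69,0,1,0,0,0,0],[0.69,0,1.4,0,0,0,0],[0.69,0,1.4,0,0,0,0],[0.69,0,1.4,0,0,0,0]]'; python3 -m inch '[[0.69,0,0.2,0,0,0,0],[0.69,0,0.4,0,0,0,0],[0.69,0,0.4,0,0,0,0]]';python3 -m inch '[[0.69,0,0.2,0,0,0,0],[0.69,0,0.4,0,0,0,0],[0.69,0,0.4,0,0,0,0]]'
```

```text
58 [[73.8, 62.5], [74.6, 63.8], [71.4, 64.5]]
62 [[73.9, 61.5], [74.6, 62.8], [71.4, 63.5]]
66 [[73.9, 60.6], [74.7, 61.8], [71.4, 62.5]]
70 [[73.9, 59.6], [74.7, 60.8], [71.5, 61.5]]
clock: 3.23
position: [574.6, 112.3, 66.2]
ee_rot: [-0.082, -0.702, 0.702, 0.082]
contact_force: [-0.6, 0.8, -1.1]
gripper_width: 58.6
clock: 3.48
position: [574.5, 112.3, 61.9]
ee_rot: [-0.082, -0.702, 0.702, 0.082]
contact_force: [0.0, -0.9, -0.1]
gripper_width: 59.1
clock: 3.73
position: [574.4, 112.3, 57.8]
ee_rot: [-0.082, -0.702, 0.702, 0.082]
contact_force: [-0.1, -0.5, 0.3]
gripper_width: 59.3
```

```bash
for i in 1 2 3; do python3 -m inch '[[0.69,0,0.15,0,0,0,0],[0.69,0,0.3,0,0,0,0],[0.69,0,0.3,0,0,0,0],[0.69,0,0.3,0,0,0,0]]' | egrep 'posi|force';done
```

```text
position: [574.8, 112.5, 55.4]
contact_force: [0.5, 0.9, 1.4]
position: [575.0, 112.7, 52.5]
contact_force: [-1.5, 1.1, 1.7]
position: [575.0, 112.8, 49.5]
contact_force: [-0.9, 1.9, 4.4]
```

```bash
for i in 1 2; do python3 -m inch '[[0.69,0,0.15,0,0,0,0],[0.69,0,0.3,0,0,0,0],[0.69,0,0.3,0,0,0,0],[0.69,0,0.3,0,0,0,0]]' | egrep 'posi|force|widt';done; python3 -c "
from plan import *
F=[]
for n in('top','scene'):cv2.imwrite(f'pics/{n}3.png',arm.get_image(n)[:,:,::-1])
im=cv2.imread('pics/scene3.png')[180:240,205:285];cv2.imwrite('pics/s3c.png',cv2.resize(im,None,fx=9,fy=9,interpolation=cv2.INTER_CUBIC))
go(-39,36.5,40)"
```

```text
position: [575.0, 112.7, 46.8]
contact_force: [-1.8, 1.3, 7.1]
gripper_width: 58.8
position: [574.9, 112.4, 44.2]
contact_force: [-1.6, -0.2, 9.4]
gripper_width: 58.4
pos [574.9 112.4  44.2] jig [-38.1  35.5  44.2] shift cm [ 0.09  0.42 -0.1 ] turn [(1, array([-5.0000e-02, -1.7995e+02, -0.0000e+00])), (-1, array([ 0.  ,  0.05, -0.03]))]
tool axes
 [[-0.973  0.001 -0.23 ]
 [ 0.23  -0.    -0.973]
 [-0.001 -1.    -0.   ]]
F [-2.84  0.97  8.82] w 59.0 t 5.5 j [ 0.47  0.54 -0.33  0.   -0.7   0.87]
```

View pics/s3c.png

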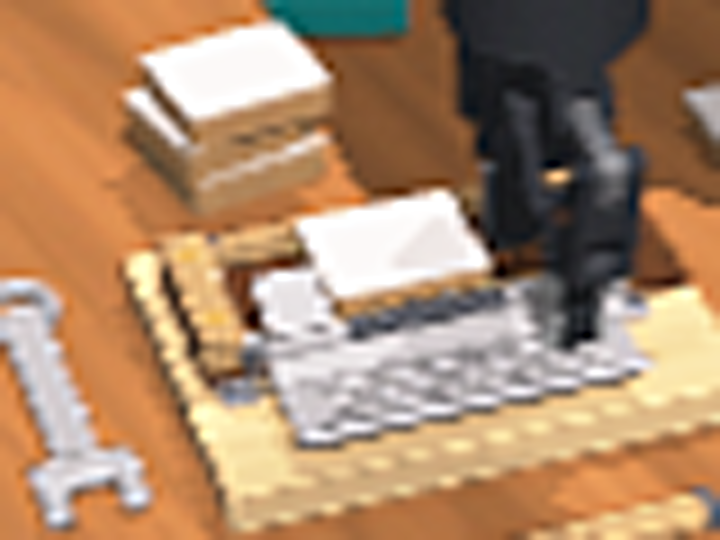

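```bash
for i in 1 2; do python3 -m inch '[[0.69,0,0.15,0,0,0,0],[0.69,0,0.15,0,0,0,0],[0.69,0,0.15,0,0,0,0],[0.69,0,0.15,0,0,0,0]]' | egrep 'posi|force|widt';done; python3 -c "
from plan import *
F=[]
for i in range(4):
  im=arm.get_image('scene');F.append(arm.read_state()['contact_force'])
cv2.imwrite(f'pics/scene4.png',im[:,:,::-1])
im=cv2.imread('pics/scene4.png')[180:240,205:285];cv2.imwrite('pics/s4c.png',cv2.resize(im,None,fx=9,fy=9,interpolation=cv2.INTER_CUBIC))
print(np.mean(F,0));go(-39,36.5,40)"
```

```text
position: [574.9, 112.2, 43.0]
contact_force: [-2.2, 0.3, 9.8]
gripper_width: 59.2
position: [574.8, 111.9, 41.9]
contact_force: [-3.8, -1.4, 12.1]
gripper_width: 58.8
[-3.49213809 -0.94527846 12.13838852]
pos [574.8 111.9  41.9] jig [-38.1  35.1  41.9] shift cm [ 0.09  0.19 -0.14] turn [(1, array([-5.0000e-02, -1.7993e+02,  5.0000e-02])), (-1, array([-0.03,  0.07, -0.03]))]
tool axes
 [[-0.973  0.    -0.229]
 [ 0.229 -0.001 -0.973]
 [-0.001 -1.     0.001]]
F [-3.71 -1.21 12.86] w 58.8 t 6.37 j [ 0.47  0.54 -0.33  0.   -0.7   0.87]
```

View pics/s4c.png

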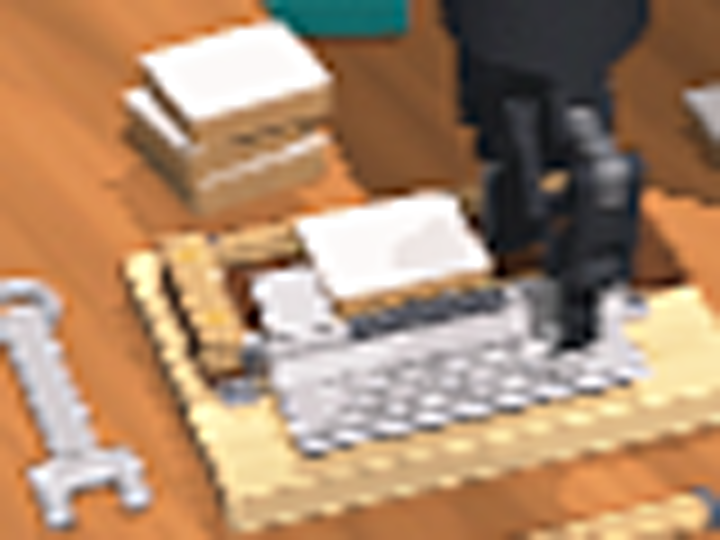

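The plate is level (force about 12 N) and the jaw has visibly risen, with the coupon still short of it. Now I'll push along the jig's +x, which is tool -x.

```bash
python3 -m inch '[[0.69,-0.2,0,0,0,0,0],[0.69,-0.4,0,0,0,0,0],[0.69,-0.6,0,0,0,0,0],[0.69,-0.8,0,0,0,0,0],[0.69,-1,0,0,0,0,0],[0.69,-1.2,0,0,0,0,0],[0.69,-1.2,0,0,0,0,0]]'; python3 -c "
from plan import *
im=arm.get_image('scene')
cv2.imwrite(f'pics/scene5.png',im[:,:,::-1])
im=cv2.imread('pics/scene5.png')[180:240,205:285];cv2.imwrite('pics/s5c.png',cv2.resize(im,None,fx=9,fy=9,interpolation=cv2.INTER_CUBIC))
go(4,36.5,42)"
```

```text
clock: 6.95
position: [584.3, 109.3, 41.1]
ee_rot: [-0.08, -0.702, 0.703, 0.083]
contact_force: [-8.0, 1.8, 12.9]
gripper_width: 59.2
pos [584.3 109.3  41.1] jig [-28.3  34.7  41.1] shift cm [-3.23 -0.1  -0.17] turn [(1, array([   0.36, -179.93,    0.22])), (-1, array([-0.14,  0.07,  0.23]))]
tool axes
 [[-0.973 -0.005 -0.229]
 [ 0.229 -0.001 -0.973]
 [ 0.004 -1.     0.002]]
F [-8.15  1.92 13.29] w 58.9 t 7.0 j [ 0.46  0.56 -0.3  -0.   -0.71  0.88]
```

View pics/s5c.png

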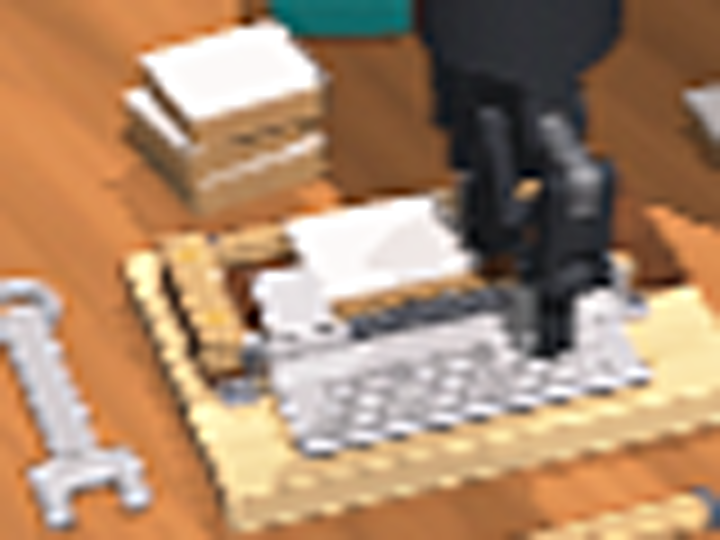

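```bash
for i in 1 2; do python3 -m inch '[[0.69,-0.2,0,0,0,0,0],[0.69,-0.4,0,0,0,0,0],[0.69,-0.6,0,0,0,0,0],[0.69,-0.6,0,0,0,0,0]]'|egrep 'pos|for'; done; python3 -c "
from plan import *
im=arm.get_image('scene')
cv2.imwrite(f'pics/scene6.png',im[:,:,::-1])
im=cv2.imread('pics/scene6.png')[180:240,205:285];cv2.imwrite('pics/s6c.png',cv2.resize(im,None,fx=9,fy=9,interpolation=cv2.INTER_CUBIC))
go(4,36.5,42)"
```

```text
position: [589.9, 107.9, 41.1]
contact_force: [-8.7, 2.0, 13.2]
position: [595.8, 106.6, 41.1]
contact_force: [-9.7, 2.7, 13.6]
pos [595.8 106.6  41.1] jig [-16.5  34.7  41.1] shift cm [-2.05 -0.1  -0.18] turn [(1, array([   0.4 , -179.93,    0.23])), (-1, array([-0.14,  0.07,  0.26]))]
tool axes
 [[-0.973 -0.005 -0.229]
 [ 0.229 -0.001 -0.973]
 [ 0.004 -1.     0.003]]
F [-8.25  2.15 12.79] w 59.0 t 7.72 j [ 0.44  0.57 -0.27 -0.   -0.73  0.9 ]
```

View pics/s6c.png

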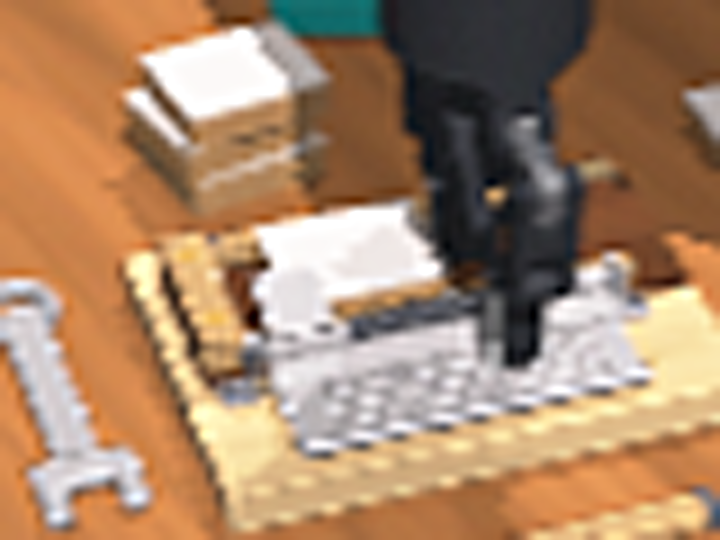

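The coupon is passing under the raised jaw, with its far edge at crop x of about 258. I'll continue.

```bash
for i in 1 2; do python3 -m inch '[[0.69,-0.2,0,0,0,0,0],[0.69,-0.4,0,0,0,0,0],[0.69,-0.6,0,0,0,0,0],[0.69,-0.6,0,0,0,0,0]]'|egrep 'pos|for'; done; python3 -m inch '[[0.69,-0.15,0,0,0,0,0],[0.69,-0.3,0,0,0,0,0],[0.69,-0.3,0,0,0,0,0]]'|egrep 'pos|for'; python3 -c "
from plan import *
im=arm.get_image('scene')
cv2.imwrite(f'pics/scene7.png',im[:,:,::-1])
im=cv2.imread('pics/scene7.png')[180:240,205:285];cv2.imwrite('pics/s7c.png',cv2.resize(im,None,fx=9,fy=9,interpolation=cv2.INTER_CUBIC))
go(4,36.5,42)"
```

```text
position: [601.6, 105.2, 41.1]
contact_force: [-8.7, 2.4, 13.3]
position: [607.5, 103.9, 41.1]
contact_force: [-9.0, 2.3, 14.0]
position: [610.3, 103.2, 41.2]
contact_force: [-9.2, 2.4, 12.7]
pos [610.4 103.2  41.2] jig [-1.5 34.8 41.2] shift cm [-0.55 -0.09 -0.17] turn [(1, array([   0.4 , -179.92,    0.22])), (-1, array([-0.14,  0.08,  0.26]))]
tool axes
 [[-0.973 -0.005 -0.229]
 [ 0.229 -0.001 -0.973]
 [ 0.004 -1.     0.002]]
F [-8.01  2.07 12.79] w 59.3 t 8.68 j [ 0.43  0.59 -0.24 -0.   -0.75  0.91]
```

View pics/s7c.png

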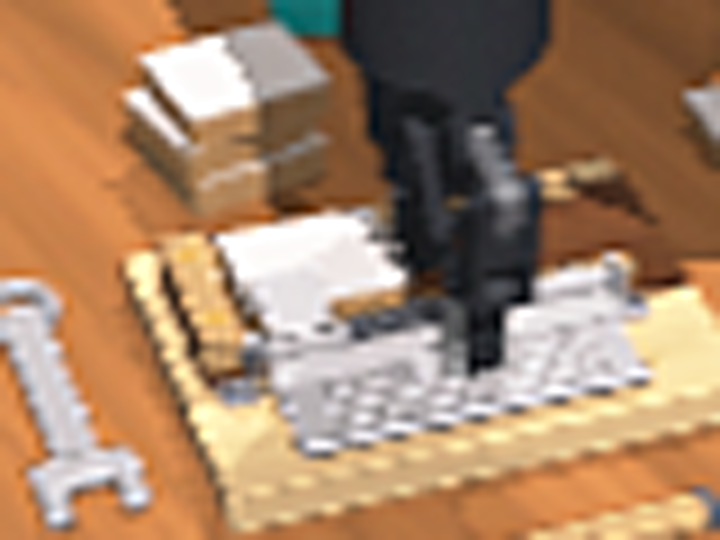

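The far edge is now at crop x of about 217, almost at the stop's face. I'll go 1–2 mm at a time until the force rises.

```bash
for i in 1 2 3; do python3 -m inch '[[0.69,-0.15,0,0,0,0,0],[0.69,-0.15,0,0,0,0,0],[0.69,-0.15,0,0,0,0,0]]'|egrep 'pos|for'; done
```

```text
position: [611.7, 102.9, 41.2]
contact_force: [-9.2, 2.5, 11.9]
position: [613.2, 102.6, 41.2]
contact_force: [-8.5, 2.2, 12.8]
position: [614.5, 102.2, 41.2]
contact_force: [-8.8, 3.0, 12.5]
```

```bash
for i in 1 2 ; do python3 -m inch '[[0.69,-0.15,0,0,0,0,0],[0.69,-0.15,0,0,0,0,0],[0.69,-0.15,0,0,0,0,0]]'|egrep 'pos|for'; done; python3 -c "
from plan import *
im=arm.get_image('scene')
cv2.imwrite(f'pics/scene8.png',im[:,:,::-1])
im=cv2.imread('pics/scene8.png')[180:240,205:285];cv2.imwrite('pics/s8c.png',cv2.resize(im,None,fx=9,fy=9,interpolation=cv2.INTER_CUBIC))
go(4,36.5,42)"
```

```text
position: [615.6, 101.9, 41.1]
contact_force: [-10.0, 3.0, 13.6]
position: [615.6, 101.8, 41.0]
contact_force: [-13.6, 5.1, 15.3]
pos [615.6 101.8  41. ] jig [ 3.9 34.7 41. ] shift cm [-0.01 -0.1  -0.18] turn [(1, array([   0.76, -179.99,    0.32])), (-1, array([-0.2 ,  0.01,  0.48]))]
tool axes
 [[-0.973 -0.009 -0.23 ]
 [ 0.23  -0.001 -0.973]
 [ 0.008 -1.     0.004]]
F [-13.5    5.71  16.13] w 58.7 t 9.98 j [ 0.42  0.6  -0.22 -0.   -0.76  0.92]
```

View pics/s8c.png

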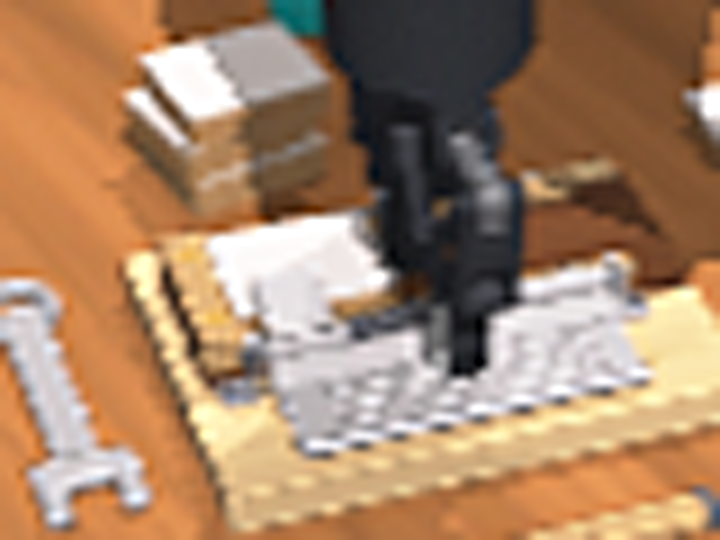

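The finger stopped at jig x = 3.9 (4 predicted) with the force rising, and the coupon's far edge touches the stop. I'll do one more small press and hold, then back off 4 mm with the clip still held and rise.

```bash
python3 -m inch '[[0.69,-0.15,0,0,0,0,0],[0.69,-0.15,0,0,0,0,0],[0.69,-0.15,0,0,0,0,0],[0.69,-0.15,0,0,0,0,0]]'; python3 -m inch '[[0.69,0.15,0,0,0,0,0],[0.69,0.3,0,0,0,0,0],[0.69,0.5,0,0,0,0,0],[0.69,0.7,0,0,0,0,0],[0.69,0.8,0,0,0,0,0],[0.69,0.8,0,0,0,0,0],[0.69,0.8,0,0,0,0,0]]'; python3 -c "
from plan import *
im=arm.get_image('scene')
cv2.imwrite(f'pics/scene9.png',im[:,:,::-1])
im=cv2.imread('pics/scene9.png')[180:240,205:285];cv2.imwrite('pics/s9c.png',cv2.resize(im,None,fx=9,fy=9,interpolation=cv2.INTER_CUBIC))
go(4,36.5,42)"
```

```text
clock: 10.32
position: [615.8, 101.6, 41.0]
ee_rot: [-0.078, -0.701, 0.703, 0.086]
contact_force: [-16.2, 7.6, 17.2]
gripper_width: 59.0
clock: 10.9
position: [615.4, 102.6, 42.6]
ee_rot: [0.084, 0.703, -0.702, -0.081]
contact_force: [0.6, -2.2, 12.0]
gripper_width: 59.0
pos [615.4 102.5  42.6] jig [ 3.6 35.3 42.6] shift cm [-0.04  0.06 -0.12] turn [(1, array([3.5000e-01, 1.7999e+02, 9.0000e-02])), (-1, array([ 0.05, -0.01, -0.23]))]
tool axes
 [[-0.973  0.004 -0.231]
 [ 0.231  0.    -0.973]
 [-0.004 -1.    -0.001]]
F [-0.05 -2.99 11.17] w 58.9 t 10.95 j [ 0.42  0.59 -0.23  0.   -0.75  0.91]
```

View pics/s9c.png

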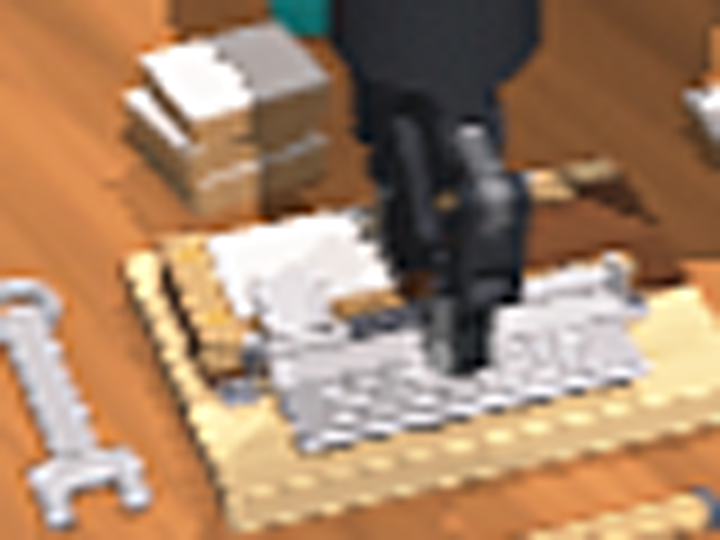

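The coupon stayed home. Friction took up most of that back-off, so I'll go back a little further and then rise.

```bash
python3 -m inch '[[0.69,0.2,0,0,0,0,0],[0.69,0.4,0,0,0,0,0],[0.69,0.5,0,0,0,0,0],[0.69,0.5,0,0,0,0,0],[0.69,0.5,0,0,0,0,0]]'; python3 -m inch '[[0.69,0.2,-0.3,0,0,0,0],[0.69,0.2,-0.6,0,0,0,0],[0.69,0.2,-1,0,0,0,0],[0.69,0.2,-1.5,0,0,0,0],[0.69,0.2,-2.2,0,0,0,0],[0.69,0.2,-3.5,0,0,0,0],[0.69,0.2,-6,0,0,0,0],[0.69,0.2,-9,0,0,0,0],[0.69,0.2,-12,0,0,0,0],[0.69,3,-15,0,0,0,0],[0.69,6,-18,0,0,0,0],[0.69,9,-18,0,0,0,0],[0.69,12,-18,0,0,0,0],[0.69,15,-18,0,0,0,0],[0.69,15,-18,0,0,0,0],[0.69,15,-18,0,0,0,0]]'; python3 -c "
from plan import *
for n in('top','scene'):cv2.imwrite(f'pics/{n}10.png',arm.get_image(n)[:,:,::-1])
a=cv2.resize(cv2.imread('pics/scene10.png')[180:245,205:290],(600,459),interpolation=cv2.INTER_CUBIC);cv2.imwrite('pics/s10c.png',a)
a=cv2.resize(cv2.imread('pics/top10.png')[120:215,175:290],None,fx=6,fy=6,interpolation=cv2.INTER_CUBIC);cv2.imwrite('pics/t10c.png',a)
go(4,36.5,42)"
```

```text
clock: 11.37
position: [613.6, 104.1, 43.6]
ee_rot: [0.086, 0.703, -0.701, -0.078]
contact_force: [5.0, -4.0, 9.3]
gripper_width: 58.9
clock: 12.7
position: [461.4, 138.9, 220.7]
ee_rot: [-0.081, -0.702, 0.702, 0.081]
contact_force: [1.1, 0.4, -0.1]
gripper_width: 59.1
pos [463.1 139.  220.5] jig [-153.    35.7  220.5] shift cm [-15.7   17.85  -0.07] turn [(1, array([-3.0000e-02, -1.7995e+02,  1.0000e-02])), (-1, array([-0.  ,  0.05, -0.02]))]
tool axes
 [[-0.973  0.    -0.23 ]
 [ 0.23  -0.    -0.973]
 [-0.    -1.     0.   ]]
F [ 0.21 -0.48  0.47] w 59.0 t 12.8 j [ 0.63  0.17 -0.37  0.   -1.03  0.71]
```

View pics/s10c.png

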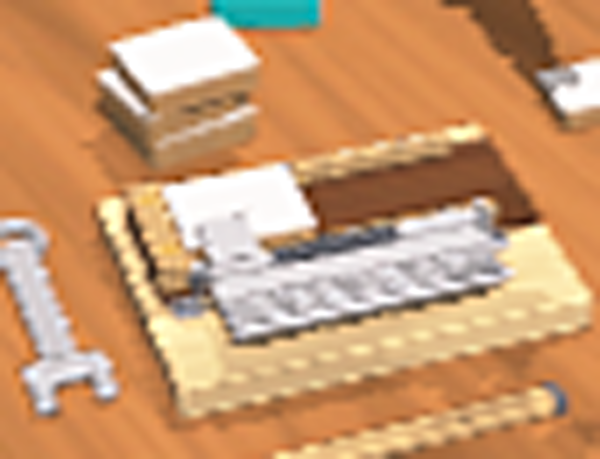

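View pics/t10c.png

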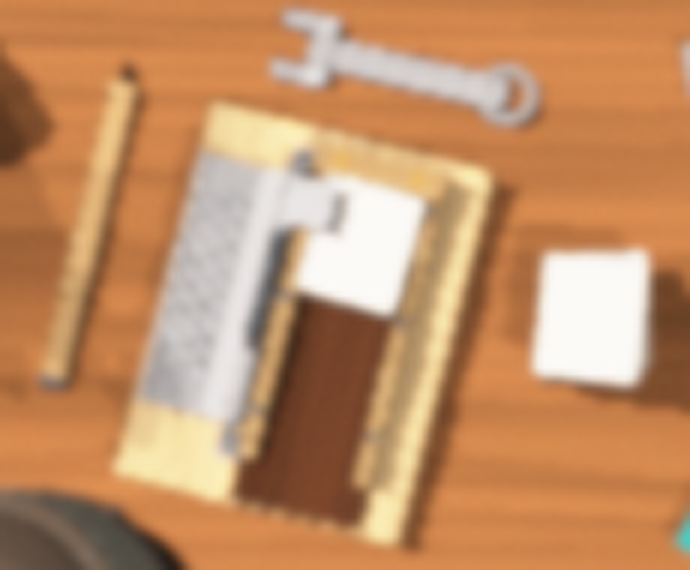

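```bash
python3 -c "
from plan import *
for uv in ((297,288),(392,318),(425,205)): print(w2j(back('top',np.array(uv)/6+[174.6,119.6],40)))
for n in ('top','scene'):
  a=cv2.imread(f'pics/{n}0.png').astype(int);b=cv2.imread(f'pics/{n}10.png').astype(int)
  d=(abs(a-b).max(2)>60).astype(np.uint8);k,_,s,c=cv2.connectedComponentsWithStats(d)
  print(n,[(x[:5].tolist()) for x in s[1:] if x[4]>12])
s=arm.read_state();print(s['joint_vel'].round(3))"
```

```text
[14.8 26.9 40. ]
[ 12.2 -23.8  40. ]
[ 72.4 -25.4  40. ]
top [[226, 149, 20, 15, 185], [222, 168, 19, 16, 219], [150, 202, 73, 45, 2057], [64, 220, 114, 164, 8769], [244, 229, 6, 7, 28], [252, 232, 171, 152, 7304], [145, 311, 66, 73, 2213], [0, 322, 17, 25, 334], [25, 322, 6, 19, 88], [279, 352, 12, 8, 59], [266, 354, 13, 6, 51], [233, 359, 18, 8, 67], [246, 362, 20, 16, 180], [237, 365, 11, 7, 40], [313, 366, 12, 18, 66], [269, 369, 13, 15, 118], [232, 370, 26, 14, 182], [206, 380, 18, 4, 46]]
scene [[345, 0, 59, 91, 3077], [400, 0, 66, 104, 2730], [463, 0, 31, 16, 238], [484, 0, 28, 33, 534], [476, 11, 9, 19, 32], [496, 34, 4, 7, 16], [251, 41, 98, 152, 4242], [373, 97, 43, 51, 877], [470, 99, 42, 108, 1889], [389, 101, 4, 10, 19], [381, 107, 9, 7, 22], [346, 110, 23, 35, 403], [378, 110, 5, 5, 13], [339, 123, 6, 7, 28], [320, 129, 20, 10, 72], [326, 140, 5, 6, 15], [378, 144, 11, 15, 59], [332, 153, 13, 4, 26], [372, 154, 57, 81, 1551], [364, 180, 10, 14, 61], [245, 201, 15, 12, 108], [228, 205, 15, 11, 82], [236, 217, 40, 12, 150]]
[-0.013  0.019  0.012 -0.001 -0.    -0.001]
```

```bash
python3 -c "
from plan import *
im=cv2.imread('pics/top10.png').astype(np.float32)
xs=np.arange(0,104,3.)
for y in(-16,-8,0):
  p=proj('top',j2w(q,[[x,y,39] for x in xs])).astype(np.float32)
  v=cv2.remap(im,p[:,0].copy(),p[:,1].copy(),cv2.INTER_LINEAR)[:,0]
  print(y,[(int(x),int(a[0]),int(a[2])) for x,a in zip(xs,v)])
"
```

```text
-16 [(0, 42, 118), (3, 43, 118), (6, 45, 119), (9, 64, 125), (12, 128, 165), (15, 206, 225), (18, 238, 246), (21, 245, 250), (24, 246, 251), (27, 246, 251), (30, 246, 251), (33, 246, 251), (36, 246, 251), (39, 246, 251), (42, 246, 252), (45, 246, 251), (48, 246, 251), (51, 246, 251), (54, 247, 252), (57, 246, 251), (60, 246, 251), (63, 246, 251), (66, 246, 251), (69, 244, 250), (72, 235, 247), (75, 199, 238), (78, 152, 233), (81, 124, 234), (84, 116, 233), (87, 118, 231), (90, 126, 229), (93, 129, 225), (96, 116, 212), (99, 89, 191), (102, 70, 183)]
-8 [(0, 41, 116), (3, 41, 116), (6, 43, 116), (9, 64, 124), (12, 123, 162), (15, 199, 218), (18, 237, 246), (21, 246, 251), (24, 247, 252), (27, 247, 252), (30, 247, 252), (33, 247, 252), (36, 247, 252), (39, 247, 252), (42, 247, 252), (45, 247, 252), (48, 247, 252), (51, 247, 252), (54, 247, 252), (57, 247, 252), (60, 247, 252), (63, 247, 252), (66, 247, 252), (69, 245, 251), (72, 238, 248), (75, 210, 241), (78, 165, 234), (81, 135, 230), (84, 127, 229), (87, 126, 228), (90, 130, 228), (93, 132, 226), (96, 121, 217), (99, 91, 195), (102, 73, 192)]
0 [(0, 41, 116), (3, 41, 116), (6, 44, 116), (9, 61, 124), (12, 113, 156), (15, 192, 215), (18, 237, 246), (21, 246, 251), (24, 247, 252), (27, 247, 252), (30, 247, 252), (33, 247, 252), (36, 247, 252), (39, 247, 252), (42, 247, 252), (45, 247, 252), (48, 247, 252), (51, 247, 252), (54, 247, 252), (57, 247, 252), (60, 247, 252), (63, 247, 252), (66, 247, 252), (69, 246, 251), (72, 238, 248), (75, 215, 243), (78, 167, 236), (81, 135, 231), (84, 127, 228), (87, 127, 228), (90, 134, 231), (93, 136, 230), (96, 120, 218), (99, 93, 201), (102, 77, 198)]
```

White passes straight into the stop's wood with no dark gap. The coupon spans about 13 to 77 in fitted jig x, so it is home, and the jaw is down on it.

```bash
python3 -c "
from bench import arm
print(arm.job_done())"
```

```text
the job is handed in; nothing more can be done
None
```

The coupon is home against the end stop with the jaw closed on it. I handed the job in with the clock at about 12.8 s; the hand-in gives no verdict.

**What I did:** I pressed the thumb plate level with one fingertip (about 12 N). With the other I pushed the coupon under the raised jaw until it stopped hard against the end stop, holding the clip down throughout. I then backed off, let the clip close and moved clear.

**Final checks:**
- **Coupon position:** the top view shows no gap between the coupon and the stop, and the last pushes only raised the force. The coupon's edges read about 13 and 77 mm in my fitted jig frame instead of 15 and 75. I put that down to blur and a jig fit good to about 2–3 mm.
- **Clip:** the jaw visibly rests on the coupon, but I could not measure the clip angle directly. I judged it from the pictures and forces only.
- **Other things:** the before-and-after pictures show no displacement of the spares, pencil or wrench. I did not check the rest one by one, since arm and shadow changes covered part of the view.
- **Robot:** it ended well clear, with near-zero contact force.
- **Disagreement:** the first back-off moved the tool only about 0.4 mm because friction took up the rest. I backed off further before rising, and the coupon stayed in place.

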